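# Lock the guard bar on the spice caddy

### The arm

A 7-joint arm with a two-finger parallel gripper is mounted at the origin on a cart in front of the work surface, level with it; the furniture and walls round the work are solid. World frame = base frame: x ahead of the robot, y to its left, z up, the work surface at z = 0. Lengths are in m, angles in rad, forces in N, time in s.
With the tool pointing down it reaches from about 0.35 to 0.9 m from the base axis. Payload 7.2 kg.
Tool frame: the origin (TCP) lies midway between the tips of the shut fingers; the grasp point (between the pads) lies 19 mm behind it (robot.grip_point_offset is the distance from the TCP to the grasp point, in m); z points along the fingers, y is the line along which they close (so a half turn about z gives the same grasp; the last joint's range is limited). The gripper opens to 88 mm and grips with 3 to 60 N. Pads are 20 mm wide; open, the fingers measure 115 mm over their backs; the gripper's body (75 mm by 178 mm) begins 61 mm behind the grasp point.
Start: joints at [-1.364, 0.411, -0.013, 1.596, 0.006, 1.134, -0.082], TCP at [0.17, 0.602, 0.223] pointing down, gripper open.
Joint ranges: [-2.95, 2.95], [-0.29, 1.99], [-1.47, 1.44], [0.14, 2.54], [-1.03, 4.17], [0.13, 1.85], [-2.86, 2.86]. Speed limits (rad/s): [2.39, 2.39, 3.01, 3.01, 3.14, 3.14, 3.14].

### API

Orientations are given as a unit quaternion [x, y, z, w].
In Python, from plant import robot, eyes, workorder gives the robot as it stands.
- The arm moves only by the shell command python3 -m inch 'ROWS' [FORCE]. ROWS is JSON, a list of rows, each a list of 5 numbers: the opening, from 0 (shut) to 1 (fully open), then the shift along the tool's x, y, z in mm, then the turn about the tool's z in units of 6 degrees (1.0 is 6 degrees). A call has 1 to 12 rows; each row shifts and turns the commanded pose from where the row before left it, along the tool's axes as they then stand; what a row does not reach is not made up. A row lasts 1/12 s, in which the tool goes at most 41.7 mm and 7.16 degrees, less where a joint would pass 70% of its speed; a pose out of reach is approached as far as the arm can. A call with a gripper value outside its range is refused whole. The fingers move at their own pace and stop on an object; FORCE is the grip in N (left out, the last holds). Time passes only in rows, so rows that do not move let the fingers close. It gives the time, the measured TCP pose, the force, the opening and the grip force at its end, in the units of the state.
- robot.observe(): the state, without advancing time (a new reading comes with each control period).
- eyes.snapshot(name): name is "scene" or "side" or "wrist"; returns a dict with "frame" (420x560x3 uint8, red, green, blue), "fx", "fy", "cx", "cy" (pixels), "dist" ([k1, k2, p1, p2, k3] as OpenCV has them; the pictures are not rectified), "xyz" and "orientation" of the camera in the world. Camera axes: x right, y up, looking along -z (the intrinsics and any distortion apply to the point x, -y, -z); pixel columns grow to the right and rows downward; lengths in m; the calibration is good to about 2 mm. A picture is of the moment at which its call begins. There is no depth.
- workorder.close_job(): hands the job in; it is judged then, once.
The state is a dict: "clock": time; "joint_positions": joint angles; "joint_velocities": joint speeds; "tau": joint torques, N m; "tcp_pos": TCP position; "tool_rot": TCP orientation; "force": force on the tool from outside, world axes, zero at the start; "ft_torque": the same for the moment, N m; "opening": finger opening in m; "gripper_force": force on a finger pad.
Only numpy, scipy, OpenCV 4.12 (cv2) and the standard library are available. Lean on these libraries where they do the work, as an engineer would, in place of code of your own. Each camera call takes 0.05 s, during which the arm holds its last target. There are 200 camera calls.

### The job

The spice caddy has just been refilled. Lay its guard bar back across the two front posts so that it drops fully over the pin and the stud, then push the snap cap onto the stud, through the click, right down onto the bar. Keep pressing after the click and finish with your hand still pressing the cap down firmly; leave the jars in the caddy and the salt shaker beside it standing where they are.

Things in the scene. Friction and masses are not known exactly. Their poses are not given: they have to be found in the camera images.
- caddy: spice caddy fixed to the worktop: wooden base board 112 x 194 x 14 mm with a steel rod gallery on three sides and two steel front posts; three spice jars (up to 108 mm tall) stand inside in a row 51 mm behind the post line. Origin: on the worktop. x points to the caddy's back (away from the robot at yaw 0), y along the row of jars, z up
- bar_seat (a point): point midway between the two front posts, at the height of their top faces (62 mm above the worktop); the guard bar's origin must come here. Axes as the caddy's. The posts stand 75 mm to either side along y; their top faces are 30 mm across
- snap_stud (a point): the caddy's post at its -y end carries the snap stud. This point is on its axis at the height of a seated bar's top (12 mm above the post's top face); the cap's origin must come here. Below it a shoulder 17 mm in diameter locates the bar; above it a 10 mm neck and a ball head 16 mm in diameter, 20 mm high in all
- plain_pin (a point): the post at the +y end carries a plain locating pin: 17 mm shoulder as on the stud, then a 12 mm pin that ends 5 mm above a seated bar. This point is on its axis at the height of the top of a seated bar
- guard_bar: flat steel bar 188 mm long (along its y), 12 mm thick, 26 mm wide, with a round eye 38 mm across at each end (holes 20 mm wide, 150 mm apart; both ends alike). In the middle a wooden finger tab, 26 mm along the bar, 18 mm across it, from 12 to 41 mm above the underside. Origin: centre of its underside; z up; starts flat on the worktop. 120 g
- snap_cap: black plastic push-on cap, upright on the worktop: skirt 34 mm in diameter up to 8 mm, ribbed grip 29 mm in diameter from 12 to 34 mm high; blind hole below, 20 mm wide, 23 mm deep, with four sprung jaws. Origin: centre of its underside, z up. 40 g. Jaws meet the ball 15 mm above the seat, need about 10 N, give way with a click past 8 mm, then draw the cap down onto the bar
- spice_25: spice jar 46 mm in diameter, 95 mm tall, in the caddy at its -y end; bystander. Origin: centre of its underside
- herb_jar: spice jar 45 mm in diameter, 108 mm tall, in the middle of the caddy; bystander. Origin: centre of its underside
- spice_40: spice jar 41 mm in diameter, 98 mm tall, in the caddy at its +y end; bystander. Origin: centre of its underside
- salt_shaker: salt shaker 44 mm in diameter, 90 mm tall; bystander on the worktop, left
There are look-alikes about, which are no part of the job. Leave any pink look-alike of the caddy alone.

How it is judged:
On the way, in this order (a step that is already met when the one before it is completed fails the run):
1. the guard bar lies flat on both posts, over pin and stud, and has been let go (distance between guard_bar and bar_seat below 0.005 m and angle between the y axis of guard_bar and the y axis of caddy, either way round below 0.06 rad and angle between guard_bar's own z axis and vertical below 0.04 rad and contact force between the fingers and guard_bar below 0.3 N), for 0.2 s.
2. the snap cap has clicked over the ball head and sits down on the bar (distance between snap_cap and snap_stud below 0.004 m and angle between snap_cap's own z axis and vertical below 0.12 rad), for 0.2 s.
At the end, for the whole second after the job is handed in: Bar flat on both posts (within 5 mm of its seat, in line within 0.06 rad); snap cap clicked on and down on the bar (within 4 mm of its seat on the stud, tilt under 0.12 rad), the fingers still pushing it so that it presses the bar with over 4 N; the three jars stand in the caddy (all of step 2 and distance between guard_bar and bar_seat below 0.005 m and angle between the y axis of guard_bar and the y axis of caddy, either way round below 0.06 rad and angle between guard_bar's own z axis and vertical below 0.04 rad and contact force between snap_cap and guard_bar above 4 N and contact force between the fingers and snap_cap above 3 N and angle between each of spice_25, herb_jar, spice_40's own z axis and vertical below 0.2 rad and horizontal distance between each of spice_25, spice_40 and caddy below 0.075 m and horizontal distance between herb_jar and caddy below 0.04 m); the arm keeps its last pose, push and grip.
It fails at once if a jar in the caddy is tipped over or taken out (angle between any of spice_25, herb_jar, spice_40's own z axis and vertical above 0.4 rad or distance of any of spice_25, herb_jar, spice_40 from where it was at the start of the episode above 0.03 m).
It fails at once if the salt shaker is knocked away (distance of salt_shaker from where it was at the start of the episode above 0.03 m).
It also fails if it takes over 48 s, if anything falls off the work surface, if the arm or the gripper's body presses on something with over 40 N, if the wrist force passes 120 N, or if a joint passes its speed limit or range.

## Working session

There is one attempt and no reset: what is moved stays moved. The work goes in short steps, Python scripts to look and compute and a shell command to move; the robot and the scene stay as the last step left them, time stands still between calls to the robot, and variables do not carry over. Pictures are saved under pics/ and viewed, at most 10 in all, crops included, and the job is handed in when it is done.

```bash
ls; mkdir -p pics; cat > h.py <<'E'
import numpy as np, cv2
from scipy.spatial.transform import Rotation as R
from plant import robot, eyes, workorder
def snap(n,save=None):
    s=eyes.snapshot(n); 
    if save: cv2.imwrite('pics/'+save,s['frame'][:,:,::-1])
    return s
def K(s): return np.array([[s['fx'],0,s['cx']],[0,s['fy'],s['cy']],[0,0,1.]])
def ray(s,uv):
    p=cv2.undistortPoints(np.array(uv,float).reshape(-1,1,2),K(s),np.array(s['dist'],float)).reshape(-1,2)
    d=np.c_[p[:,0],-p[:,1],-np.ones(len(p))]
    return np.array(s['xyz']),R.from_quat(s['orientation']).apply(d)
def plane(s,uv,z):
    o,d=ray(s,uv); return o+d*((z-o[2])/d[:,2])[:,None]
def tri(s1,uv1,s2,uv2):
    o1,d1=ray(s1,[uv1]);o2,d2=ray(s2,[uv2]);d1=d1[0]/np.linalg.norm(d1);d2=d2[0]/np.linalg.norm(d2)
    t=np.linalg.lstsq(np.c_[d1,-d2],o2-o1,rcond=None)[0]
    a=o1+t[0]*d1;b=o2+t[1]*d2
    return (a+b)/2,np.linalg.norm(a-b)
def proj(s,P):
    q=R.from_quat(s['orientation']).inv().apply(np.atleast_2d(P)-np.array(s['xyz']))
    q=q*[1,-1,-1]
    return cv2.projectPoints(q,np.zeros(3),np.zeros(3),K(s),np.array(s['dist'],float))[0].reshape(-1,2)
E
python3 - <<'E'
from h import *
a=snap('scene','a1.png');b=snap('side','b1.png');w=snap('wrist','w1.png')
for s in(a,b,w): print(np.round(s['xyz'],3),np.round(R.from_quat(s['orientation']).as_matrix()[:,2],2),s['fx'],s['dist'])
o=robot.observe();print(o['clock'],o['tool_rot'],o['tcp_pos'],o['force'],o['opening'])
E
```

```text
pics
[ 0.062 -0.408  0.556] [-0.54 -0.63  0.55] 385.02826894249694 [-0.00123469  0.          0.          0.          0.        ]
[-0.095 -0.793  0.596] [-0.51 -0.74  0.44] 539.796129709736 [-0.06872365  0.          0.          0.          0.        ]
[0.093 0.624 0.383] [-0.28  0.08  0.96] 343.4074119813625 [-0.05755894  0.          0.          0.          0.        ]
0.15 [ 1.36950297e-01  9.90577726e-01 -6.19572165e-04 -3.91981152e-05] [0.16950908 0.60117699 0.22201123] [-0.91151576  0.11060145 -1.14565338] 0.08787198192102261
```

View pics/a1.png

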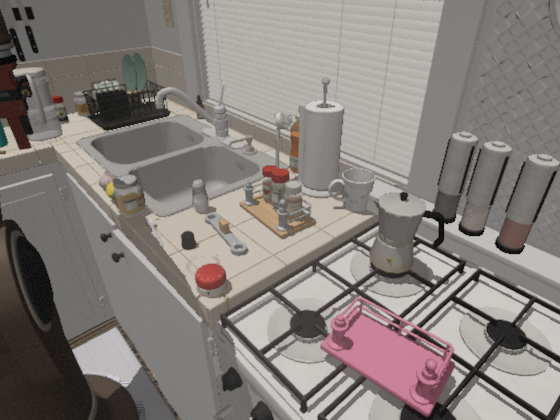

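View pics/b1.png

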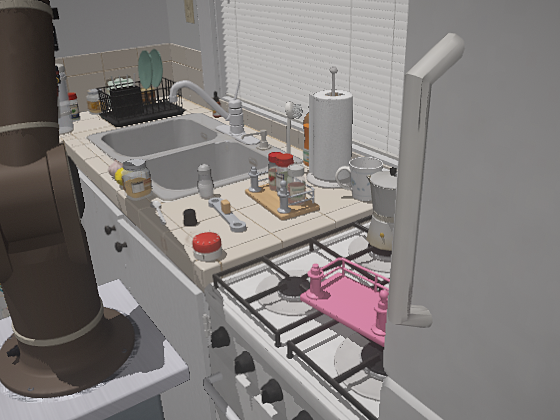

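Scene view: the caddy is at (278,212), its posts at about (249,195) and (282,220). The bar runs from (210,219) to (238,247) with its tab at (224,228). The black cap is at (188,241) and the shaker at (200,197).

Candidates:
- **Caddy:** wooden (278,212) or pink (388,355). I choose the wooden one.
- **Cap:** black (188,241), cupboard knobs (105,237) and (117,256), or red-lidded jar (210,280). I choose the black cylinder on the worktop.
- **Bar:** only (224,232).

Next is a close crop to check.

```bash
python3 - <<'E'
from h import *
a=cv2.imread('pics/a1.png')[160:270,165:325];b=cv2.imread('pics/b1.png')[145:245,170:330]
c=np.vstack([cv2.resize(a,None,fx=5,fy=5,interpolation=cv2.INTER_CUBIC)[:,:800]])
cv2.imwrite('pics/a1c.png',c)
cv2.imwrite('pics/b1c.png',cv2.resize(b,None,fx=5,fy=5,interpolation=cv2.INTER_CUBIC))
E
```

```text
(no output)
```

View pics/a1c.png

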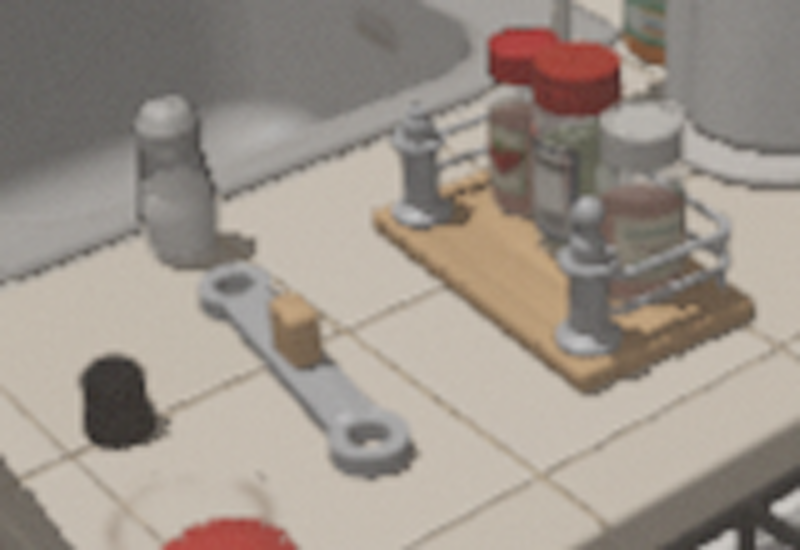

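View pics/b1c.png

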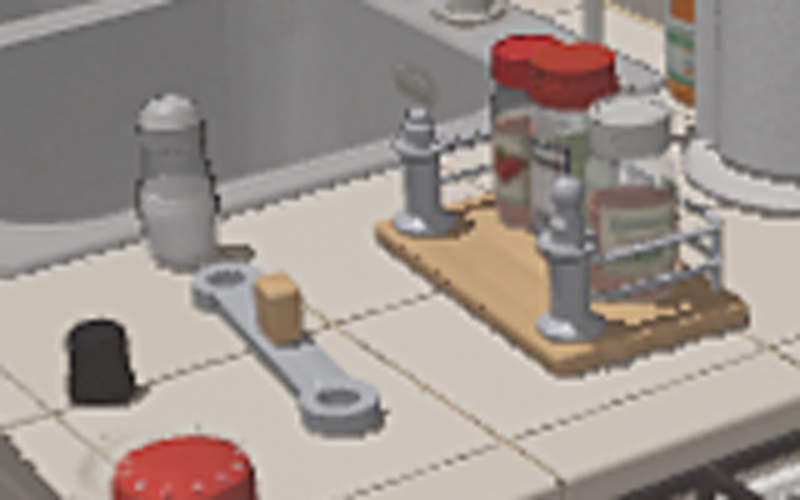

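Both crops confirm the choice: the wooden caddy has a ball stud at the near/-y end (a ≈ (282,203)) and a plain pin at (248,183). The grey bar lies with its tab up and the black cap stands upright. Triangulating these points next.

```bash
cat > m.py <<'E'
E
python3 - <<'E'
from h import *
a=snap('scene');b=snap('side')
P=dict(tab=((295,303),(277,282)),cap=((113,362),(98,327)),ball=((587,203),(566,184)),pin=((417,106),(417,111)),eyeN=((368,433),(345,396)),eyeF=((235,283),(226,277)),shaker=((166,103),(167,101)))
for k,(p,q) in P.items():
    x,e=tri(a,np.array(p)/5+[164.6,159.6],b,np.array(q)/5+[169.6,144.6]); print(k,x.round(4),round(e,4))
for k,z in (('eyeN',.012),('eyeF',.012),('tab',.041),('cap',.034),('ball',.094),('pin',.079)):
    print(k,plane(a,[np.array(P[k][0])/5+[164.6,159.6]],z).round(4),plane(b,[np.array(P[k][1])/5+[169.6,144.6]],z).round(4))
E
```

```text
tab [0.4642 0.2682 0.0403] 0.0026
cap [0.3779 0.2917 0.0331] 0.0035
ball [0.5802 0.1861 0.0881] 0.0031
pin [0.5882 0.3324 0.0788] 0.0025
eyeN [0.4531 0.1923 0.0117] 0.0066
eyeF [0.4698 0.3343 0.017 ] 0.0032
shaker [0.4798 0.4031 0.09  ] 0.0021
eyeN [[0.4493 0.1923 0.012 ]] [[0.4566 0.192  0.012 ]]
eyeF [[0.4719 0.3414 0.012 ]] [[0.4765 0.3441 0.012 ]]
tab [[0.4622 0.2672 0.041 ]] [[0.465  0.2669 0.041 ]]
cap [[0.3757 0.2911 0.034 ]] [[0.3788 0.2895 0.034 ]]
ball [[0.5715 0.178  0.094 ]] [[0.5746 0.1759 0.094 ]]
pin [[0.5864 0.3316 0.079 ]] [[0.5897 0.3329 0.079 ]]
```

```bash
cat > go.py <<'E'
# usage: go.py x y z yawdeg : tool-axis shifts from measured pose to target (yaw = angle of tool y from world y)
import sys; from h import *
o=robot.observe();M=R.from_quat(o['tool_rot']).as_matrix();p=np.array(o['tcp_pos'])
yaw=np.degrees(np.arctan2(-M[0,1],M[1,1]))
t=np.array([float(v) for v in sys.argv[1:4]]);yw=float(sys.argv[4])
c=np.radians(yw);M2=np.array([[-np.cos(c),-np.sin(c),0],[-np.sin(c),np.cos(c),0],[0,0,-1]])
print('t',round(o['clock'],2),'tcp',p.round(4),'yaw',yaw.round(2),'tilt',M[:,2].round(3),'F',np.round(o['force'],1),'open',round(o['opening'],4),'grip',round(o['gripper_force'],1))
print('turn units',round(-(yw-yaw)/6,3),'shift mm after turn',((t-p)@M2*1000).round(1))
E
python3 -m inch '[[1,0,0,0,-0.65],[1,0,0,0,-0.65],[1,-24,-21,0,0],[1,-24,-21,0,0],[1,-24,-21,0,0],[1,-24,-21,0,0],[1,-24,-21,0,0],[1,-24,-21,0,0],[1,-24,-21,0,0],[1,-24,-21,0,0],[1,-24,-21,0,0],[1,-24,-21,0,0]]'; python3 go.py 0.44 0.265 0.2 -8
```

```text
clock: 1.25
tcp_pos: [0.3791, 0.3591, 0.2228]
tool_rot: [0.069, 0.998, 0.0, 0.0]
force: [0.7, -0.3, 0.5]
opening: 0.0879
gripper_force: 0.0
t 1.25 tcp [0.3791 0.3591 0.2228] yaw -7.94 tilt [ 0.  0. -1.] F [ 0.7 -0.3  0.5] open 0.0879 grip 0.0
turn units 0.01 shift mm after turn [-73.4 -84.7  22.8]
```

Look from here and again from a second place.

```bash
cat > save.py <<'E'
import sys,pickle; from h import *
s=snap('wrist',sys.argv[1]+'.png'); pickle.dump(s,open(sys.argv[1]+'.pkl','wb'))
E
python3 -m inch '[[1,-18,-21,0,0],[1,-18,-21,0,0],[1,-18,-21,0,0],[1,-18,-21,0,0],[1,0,0,0,0],[1,0,0,0,0],[1,0,0,0,0]]'; python3 save.py w2;  python3 -m inch '[[1,-20,-10,0,0],[1,-20,-10,0,0],[1,-20,-10,0,0],[1,-20,-10,0,0],[1,0,0,0,0],[1,0,0,0,0],[1,0,0,0,0]]'; python3 save.py w3; python3 -c "
import cv2,numpy as np
cv2.imwrite('pics/w23.png',cv2.resize(np.vstack([cv2.imread('pics/w2.png')]),None,fx=1.4,fy=1.4))
cv2.imwrite('pics/w3x.png',cv2.resize(cv2.imread('pics/w3.png'),None,fx=1.4,fy=1.4))"
```

```text
clock: 1.83
tcp_pos: [0.4376, 0.2678, 0.2226]
tool_rot: [0.069, 0.998, 0.0, -0.0]
force: [-0.0, 0.7, 0.3]
opening: 0.0876
gripper_force: 0.0
clock: 2.47
tcp_pos: [0.5106, 0.218, 0.2223]
tool_rot: [0.068, 0.998, 0.0, -0.001]
force: [0.7, 1.0, -0.3]
opening: 0.088
gripper_force: 0.0
```

View pics/w23.png

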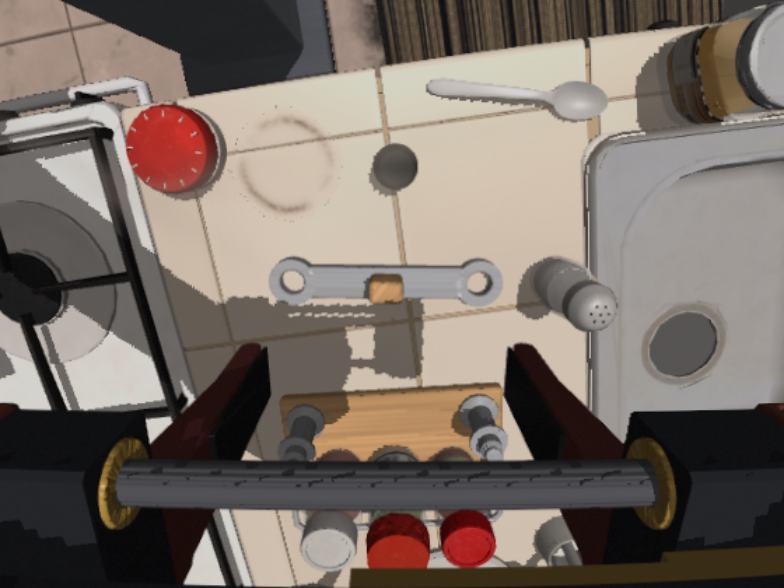

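View pics/w3x.png

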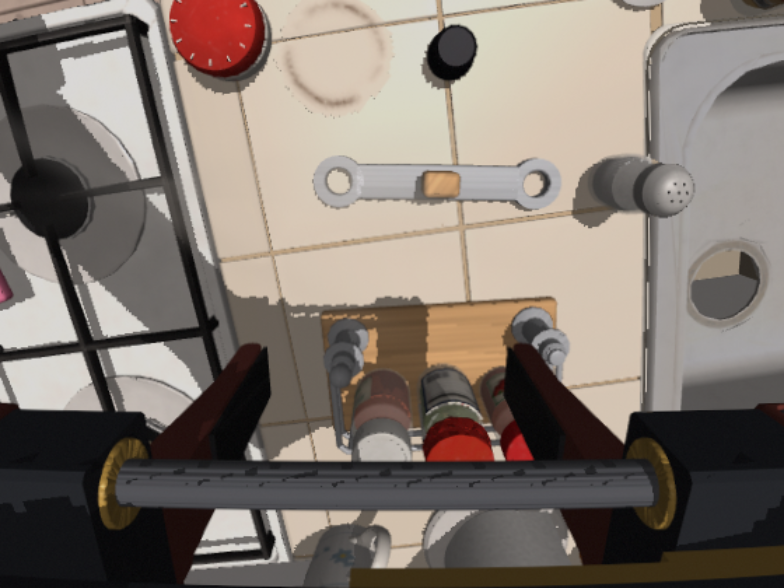

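The wrist views show the bar with eyes at w3 (341,182) and (535,183) and its tab at (441,185). The cap top is at w3 (459,46), the shaker at (668,188). The stud post's ball is at (341,372) and the pin top at (551,358), all in the 1.4x view. Refining the bar holes and cap by contour, the rest by rays.

```bash
python3 - <<'E'
from h import *; import pickle
s2=pickle.load(open('w2.pkl','rb'));s3=pickle.load(open('w3.pkl','rb'))
def hole(s,uv):
    hsv=cv2.cvtColor(s['frame'],cv2.COLOR_RGB2HSV); u,v=map(int,np.round(uv))
    f=s['frame'].astype(int); m=((f[:,:,0]-f[:,:,2])>18).astype(np.uint8)
    n,l,st,c=cv2.connectedComponentsWithStats(m[v-11:v+12,u-11:u+12],connectivity=4)
    k=l[11,11]; return c[k]+[u-11,v-11],st[k,4]
def cap(s,uv):
    u,v=map(int,uv);m=(s['frame'].max(2)<75).astype(np.uint8); return None
e={}
for n,s,L,Rr in(('2',s2,(293,281),(480,281)),('3',s3,(341,182),(535,183))):
    for k,p in(('L',L),('R',Rr)):
        e[k+n]=hole(s,np.array(p)/1.4); print(k+n,e[k+n],plane(s,[e[k+n][0]],.006).round(4),plane(s,[e[k+n][0]],.012).round(4))
for k in 'LR': print(k,tri(s2,e[k+'2'][0],s3,e[k+'3'][0]))
for k,p,q in(('tab',(387,292),(442,187)),('cap',(397,172),(459,46)),('red',(172,150),(218,33)),('shaker',(594,310),(677,190)),('ball',(294,452),(341,372)),('pin',(490,448),(552,358)),('postS',(296,440),(343,356)),('postP',(483,434),(547,344))):
    x,err=tri(s2,np.array(p)/1.4,s3,np.array(q)/1.4);print(k,x.round(4),round(err,4))
for k,q,z in(('ball',(341,372),.09),('pin',(552,358),.079),('postS',(343,357),.062),('postP',(548,345),.062),('tab',(442,187),.041),('cap',(459,46),.034)): print(k,plane(s3,[np.array(q)/1.4],z).round(4))
for n,s,b in(('2',s2,(250,175,320,225)),('3',s3,(290,110,345,150))):
    x0,y0,x1,y1=b; f=s['frame'][y0:y1,x0:x1]
E
```

```text
L2 (array([209.17142857, 199.92571429]), np.int32(175)) [[0.4497 0.19   0.006 ]] [[0.4483 0.1915 0.012 ]]
R2 (array([340.51234568, 201.31481481]), np.int32(162)) [[0.4721 0.3385 0.006 ]] [[0.4703 0.3376 0.012 ]]
L3 (array([241.48230088, 129.18584071]), np.int32(226)) [[0.4498 0.1899 0.006 ]] [[0.4495 0.1905 0.012 ]]
R3 (array([380.31843575, 131.48603352]), np.int32(179)) [[0.4723 0.3385 0.006 ]] [[0.4716 0.3368 0.012 ]]
L (array([0.44982576, 0.1898737 , 0.00546148]), np.float64(9.726386518189282e-05))
R (array([0.47231694, 0.33865714, 0.00533905]), np.float64(7.589316378329499e-05))
tab [0.4629 0.2659 0.0321] 0.0002
cap [0.3745 0.2847 0.0496] 0.0003
red [0.3368 0.1243 0.0205] 0.0016
shaker [0.4768 0.4007 0.0923] 0.0032
ball [0.5967 0.1681 0.0296] 0.0046
pin [0.594  0.3304 0.0593] 0.002
postS [0.5812 0.1733 0.0349] 0.0032
postP [0.5822 0.3268 0.0578] 0.0039
ball [[0.5699 0.1801 0.09  ]]
pin [[0.5849 0.3251 0.079 ]]
postS [[0.5714 0.1788 0.062 ]]
postP [[0.5826 0.3278 0.062 ]]
tab [[0.4622 0.265  0.041 ]]
cap [[0.3717 0.2871 0.034 ]]
```

```bash
python3 go.py 0.4611 0.2643 0.016 -8.6
```

```text
t 2.52 tcp [0.5105 0.2182 0.2224] yaw -7.81 tilt [-0.001  0.    -1.   ] F [ 0.5 -0.2 -0.7] open 0.088 grip 0.0
turn units 0.132 shift mm after turn [ 55.7  38.2 206.4]
```

```bash
python3 -m inch '[[1,0,0,0,0.13],[1,14,9.5,0,0],[1,14,9.5,0,0],[1,14,9.5,5,0],[1,14,9.5,10,0],[1,0,0,25,0],[1,0,0,25,0],[1,0,0,25,0],[1,0,0,25,0],[1,0,0,0,0],[1,0,0,0,0],[1,0,0,0,0]]' >/dev/null; python3 go.py 0.4611 0.2643 0.016 -8.6; python3 save.py w4
python3 - <<'E'
from h import *;import pickle
s=pickle.load(open('w4.pkl','rb'))
print(proj(s,[[.4498,.1899,.006],[.4723,.3386,.006],[.462,.265,.041],[.573,.18,.074],[.585,.329,.074]]))
E
```

```text
t 3.52 tcp [0.4624 0.2634 0.1089] yaw -8.71 tilt [ 0.001  0.001 -1.   ] F [-0.6  0.  -0.4] open 0.0877 grip 0.0
turn units -0.018 shift mm after turn [ 1.4  0.7 92.9]
[[182.22296327 207.89476705]
 [368.83616142 207.54081239]
 [276.77051447 222.93857346]
 [184.97688344 395.74955333]
 [389.9232566  383.76047609]]
```

```bash
python3 -m inch '[[1,1.3,0.7,20,0],[1,0,0,22,0],[1,0,0,22,0],[1,0,0,15,0],[1,0,0,13,0],[1,0,0,0,0],[1,0,0,0,0],[1,0,0,0,0]]' 20 >/dev/null; python3 go.py 0.4611 0.2643 0.016 -8.6
```

```text
t 4.23 tcp [0.4618 0.2642 0.0169] yaw -8.73 tilt [ 0.002  0.001 -1.   ] F [0.4 0.7 0.4] open 0.088 grip 0.0
turn units -0.022 shift mm after turn [0.7 0.  0.9]
```

Grip the tab firmly, then lift.

```bash
python3 -m inch '[[0,0,0,0,0],[0,0,0,0,0],[0,0,0,0,0],[0,0,0,0,0],[0,0,0,0,0],[0,0,0,0,0],[0,0,0,0,0],[0,0,0,0,0],[0,0,0,0,0],[0,0,0,0,0]]' 40 ; python3 -m inch '[[0,0,0,-10,0],[0,0,0,-20,0],[0,0,0,-25,0],[0,0,0,-30,0],[0,0,0,-30,0],[0,0,0,-15,0],[0,0,0,0,0],[0,0,0,0,0],[0,0,0,0,0]]'; python3 go.py 0.54 0.257 0.15 -4.5; python3 save.py w5
```

```text
clock: 5.07
tcp_pos: [0.4609, 0.2635, 0.0156]
tool_rot: [0.076, 0.997, -0.0, -0.0]
force: [0.1, -0.0, -0.1]
opening: 0.0256
gripper_force: 40.0
clock: 5.82
tcp_pos: [0.4602, 0.2632, 0.1449]
tool_rot: [0.076, 0.997, -0.0, -0.001]
force: [-0.2, -1.0, -0.5]
opening: 0.0258
gripper_force: 40.0
t 5.82 tcp [0.4602 0.2632 0.1449] yaw -8.72 tilt [-0.001 -0.001 -1.   ] F [-0.2 -1.  -0.5] open 0.0258 grip 40.0
turn units -0.703 shift mm after turn [-80.    0.1  -5.1]
```

View pics/w5.png

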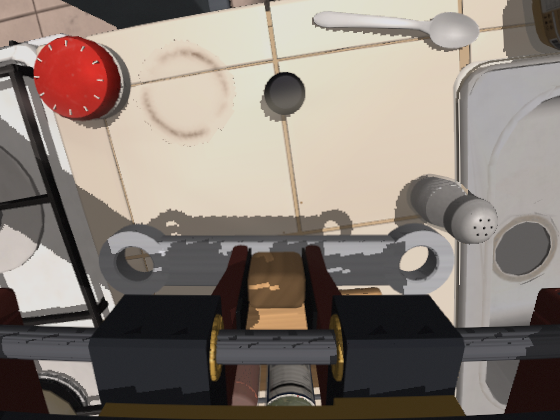

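The bar is held level between the fingers, with its eyes at (135,258) and (420,260) and the cap at (285,93). The posts are hidden behind the hand. I'll check clearance to the towel roll before going over the caddy.

```bash
python3 - <<'E'
from h import *;import pickle
a=snap('scene')
print(plane(a,[(304,186),(320,193),(341,190),(357,210),(340,200)],0).round(3))
for n in('w2','w5'):
    s=pickle.load(open(n+'.pkl','rb')); print(n,R.from_quat(s['orientation']).as_matrix()[:,2],s['xyz'])
    if n=='w5': print('cap',plane(s,[(285,94)],.034))
E
python3 go.py 0.60 0.257 0.205 -4.5
```

```text
[[0.779 0.316 0.   ]
 [0.785 0.255 0.   ]
 [0.844 0.227 0.   ]
 [0.793 0.124 0.   ]
 [0.799 0.19  0.   ]]
w2 [-0.28428063  0.03898392  0.95794821] [0.35886496 0.27970036 0.38402572]
w5 [-0.28289018  0.04395847  0.95814446] [0.38174275 0.27630803 0.30629434]
cap [[0.37334288 0.28420414 0.034     ]]
t 5.92 tcp [0.46   0.263  0.1443] yaw -8.72 tilt [-0.002 -0.002 -1.   ] F [-0.1 -0.5 -2.4] open 0.0258 grip 40.0
turn units -0.703 shift mm after turn [-140.     5.   -60.7]
```

Towel roll starts at x≈0.77, so clear.

```bash
python3 -m inch '[[0,0,0,-15,-0.35],[0,0,0,-20,-0.35],[0,-10,0,-20,0],[0,-20,0,-6,0],[0,-20,1,0,0],[0,-25,1,0,0],[0,-25,1,0,0],[0,-25,1,0,0],[0,-15,1,0,0],[0,0,0,0,0],[0,0,0,0,0],[0,0,0,0,0]]'; python3 save.py w6;python3 -m inch '[[0,-5,15,0,0],[0,-5,15,0,0],[0,-5,0,0,0],[0,0,0,0,0],[0,0,0,0,0],[0,0,0,0,0]]';python3 save.py w7; python3 -c "
import cv2,numpy as np
A=[cv2.imread('pics/w%d.png'%i) for i in(6,7)]
cv2.imwrite('pics/w67.png',np.vstack([cv2.resize(a[90:310,80:500],None,fx=1.36,fy=1.36) for a in A]))"
```

```text
clock: 6.92
tcp_pos: [0.5996, 0.2575, 0.2054]
tool_rot: [0.039, 0.999, -0.0, -0.001]
force: [0.1, 0.1, -2.0]
opening: 0.0256
gripper_force: 40.0
clock: 7.47
tcp_pos: [0.6179, 0.285, 0.2067]
tool_rot: [0.04, 0.999, -0.0, -0.0]
force: [0.1, -0.1, -1.9]
opening: 0.0254
gripper_force: 40.0
```

View pics/w67.png

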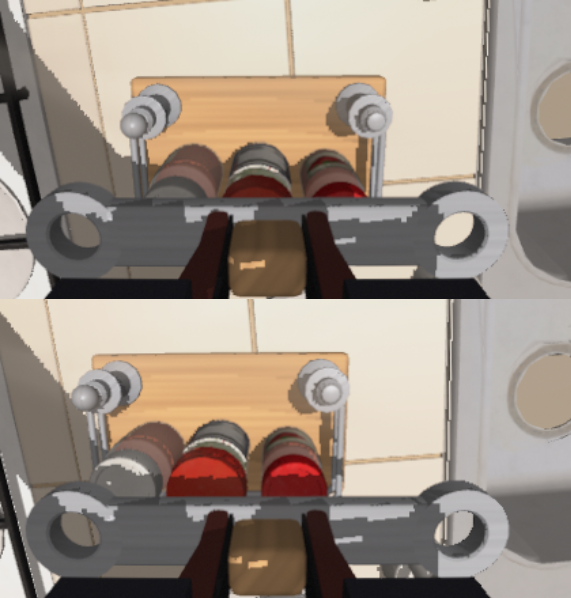

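Both views clearly show the stud's ball (w6 crop (133,125), w7 (86,98)) and the pin top ((375,120), (331,94)). I'll refine these with Hough circles and triangulate.

```bash
python3 - <<'E'
from h import *; import pickle
S={n:pickle.load(open(n+'.pkl','rb')) for n in('w6','w7')}
def circ(s,uv,r,h=14,k=8):
    u,v=np.round(uv).astype(int)
    g=cv2.cvtColor(s['frame'],cv2.COLOR_RGB2GRAY)[v-h:v+h+1,u-h:u+h+1]
    g=cv2.resize(g,None,fx=k,fy=k,interpolation=cv2.INTER_CUBIC);g=cv2.GaussianBlur(g,(0,0),4)
    c=cv2.HoughCircles(g,cv2.HOUGH_GRADIENT,1.5,20,param1=60,param2=12,minRadius=int(k*(r-1.5)),maxRadius=int(k*(r+1.5)))
    if c is None: return None
    c=c[0][:4]; return [((x+.5)/k-.5+u-h,(y+.5)/k-.5+v-h,q/k) for x,y,q in c]
P=dict(ball=((133,124),(86,97)),pin=((375,120),(331,94)))
for k,(p,q) in P.items():
    a=np.array(p)/1.36+[80,90];b=np.array(q)/1.36+[80,90]
    r=343*(.008 if k=='ball' else .006)/.28
    ca=circ(S['w6'],a,r);cb=circ(S['w7'],b,r);print(k,a,np.round(ca,1),b,np.round(cb,1))
    print(' clicks',tri(S['w6'],a,S['w7'],b))
    if ca and cb:print(' hough',tri(S['w6'],ca[0][:2],S['w7'],cb[0][:2]))
    for n,c,cl in(('w6',ca,a),('w7',cb,b)):
        z=.086 if k=='ball' else .079
        print(' plane',plane(S[n],[cl],z).round(4),plane(S[n],[c[0][:2]],z).round(4) if c else '')
A=np.hstack([np.vstack([cv2.resize(S[n]['frame'][y-20:y+20,x-20:x+20],None,fx=7,fy=7,interpolation=cv2.INTER_NEAREST) for x,y in xy]) for n,xy in(('w6',((178,181),(356,178))),('w7',((143,161),(323,159))))])
cv2.imwrite('pics/posts.png',A[:,:,::-1])
E
```

```text
ball [177.79411765 181.17647059] [[178.3 182.2  10. ]
 [185.  176.2   8.9]
 [181.5 178.7  10.1]] [143.23529412 161.32352941] [[144.  161.7   8.6]
 [146.8 160.9  11.1]
 [150.8 158.7  10.2]
 [129.  147.6   9.6]]
 clicks (array([0.5736218 , 0.17695013, 0.08208576]), np.float64(0.000719177919888641))
 hough (array([0.57408667, 0.17776928, 0.08313628]), np.float64(0.0013691270324659277))
 plane [[0.5732 0.1779 0.086 ]] [[0.5741 0.1782 0.086 ]]
 plane [[0.5729 0.1788 0.086 ]] [[0.5732 0.1794 0.086 ]]
pin [355.73529412 178.23529412] [[352.9 174.5   8.6]
 [350.7 173.4   6.5]
 [353.3 171.9   6. ]
 [357.8 179.4   7. ]] [323.38235294 159.11764706] [[320.5 155.7   8.6]
 [319.2 153.3   6. ]]
 clicks (array([0.58552738, 0.32959893, 0.07157649]), np.float64(4.030869776415172e-05))
 hough (array([0.5825728 , 0.32751988, 0.06956707]), np.float64(0.00023033296396588547))
 plane [[0.5839 0.328  0.079 ]] [[0.5805 0.3256 0.079 ]]
 plane [[0.5843 0.3287 0.079 ]] [[0.5813 0.3264 0.079 ]]
```

View pics/posts.png

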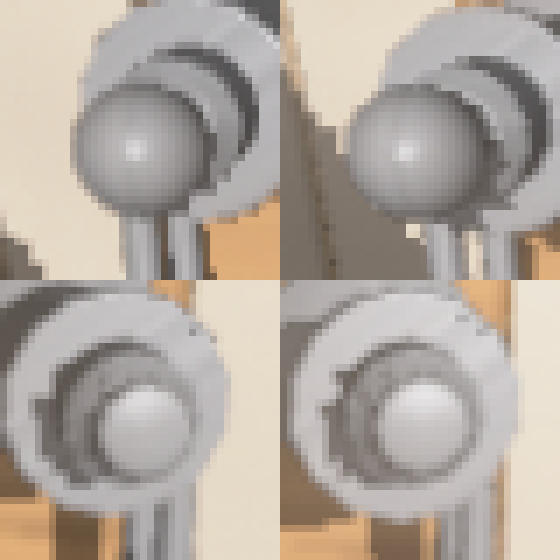

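```bash
python3 - <<'E'
from h import *; import pickle
S={n:pickle.load(open(n+'.pkl','rb')) for n in('w6','w7')}
O=dict(w6=dict(ball=(178,181),pin=(356,178),disc=(356,178)),w7=dict(ball=(143,161),pin=(323,159),disc=(323,159)))
V=dict(ball=((144,148),(139.5,150),.086),pin=((143,147),(147,147),.077),disc=((116,124),(120.5,124),.062))
for k,(p,q,z) in V.items():
    a=np.array(p)/7-20.5+O['w6'][k];b=np.array(q)/7-20.5+O['w7'][k]
    x,e=tri(S['w6'],a,S['w7'],b);print(k,x.round(4),round(e,4),plane(S['w6'],[a],z).round(4),plane(S['w7'],[b],z).round(4))
E
```

```text
ball [0.5731 0.1789 0.0883] 0.0002 [[0.5736 0.1781 0.086 ]] [[0.5733 0.178  0.086 ]]
pin [0.5858 0.3297 0.0717] 0.0001 [[0.5846 0.3286 0.077 ]] [[0.585 0.329 0.077]]
disc [0.583  0.3268 0.0698] 0.0 [[0.5846 0.3284 0.062 ]] [[0.5842 0.3277 0.062 ]]
```

```bash
python3 go.py 0.5785 0.2525 0.15 -4.3
```

```text
t 7.52 tcp [0.618  0.2851 0.2068] yaw -4.58 tilt [-0. -0. -1.] F [ 0.2 -0.7 -1.2] open 0.0257 grip 40.0
turn units -0.046 shift mm after turn [ 36.9 -35.5  56.8]
```

```bash
python3 -m inch '[[0,12,-12,0,-0.05],[0,12,-12,0,0],[0,12.9,-11.5,0,0],[0,0,0,15,0],[0,0,0,15,0],[0,0,0,15,0],[0,0,0,11.8,0],[0,0,0,0,0],[0,0,0,0,0],[0,0,0,0,0]]' >/dev/null; python3 go.py 0.5785 0.2525 0.12 -4.3; python3 -m inch '[[0,0,0,10,0],[0,0,0,10,0],[0,0,0,8,0],[0,0,0,0,0],[0,0,0,0,0],[0,0,0,0,0]]'; python3 go.py 0.5785 0.2525 0.12 -4.3; python3 save.py w8; python3 -c "
import cv2
a=cv2.imread('pics/w8.png');cv2.imwrite('pics/w8x.png',cv2.resize(a[180:310,70:490],None,fx=1.9,fy=1.9))"
```

```text
t 8.35 tcp [0.5792 0.2536 0.1506] yaw -4.24 tilt [ 0.001  0.    -1.   ] F [-0.2 -0.8  0. ] open 0.0258 grip 40.0
turn units 0.01 shift mm after turn [ 0.6 -1.1 30.6]
clock: 8.85
tcp_pos: [0.5788, 0.2536, 0.1218]
tool_rot: [0.037, 0.999, -0.0, -0.0]
force: [-0.0, 0.3, -1.3]
opening: 0.0258
gripper_force: 40.0
t 8.85 tcp [0.5788 0.2536 0.1218] yaw -4.23 tilt [-0. -0. -1.] F [-0.   0.3 -1.3] open 0.0258 grip 40.0
turn units 0.012 shift mm after turn [ 0.2 -1.1  1.8]
```

View pics/w8x.png

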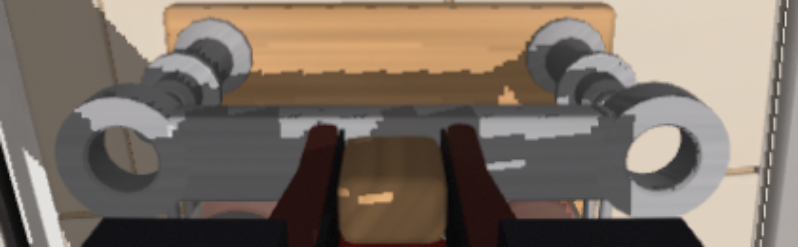

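All ten views are used, so I go on by numbers and felt force. Small y correction, then lower gently.

```bash
python3 -m inch '[[0,0.4,-1.2,0,0],[0,0,0,6,0],[0,0,0,6,0],[0,0,0,6,0],[0,0,0,0,0],[0,0,0,0,0],[0,0,0,0,0]]'|grep -E 'tcp|force'; python3 go.py 0.5783 0.2523 0.0775 -4.26;python3 -m inch '[[0,0,0,4,0],[0,0,0,4,0],[0,0,0,3,0],[0,0,0,0,0],[0,0,0,0,0]]'|grep -E 'tcp|force'; python3 go.py 0.5783 0.2523 0.0775 -4.26
```

```text
tcp_pos: [0.5783, 0.2524, 0.1037]
force: [1.0, 0.0, -1.4]
gripper_force: 40.0
t 9.48 tcp [0.5783 0.2524 0.1037] yaw -4.22 tilt [-0. -0. -1.] F [ 1.   0.  -1.4] open 0.0257 grip 40.0
turn units 0.006 shift mm after turn [-0.  -0.1 26.2]
tcp_pos: [0.578, 0.2523, 0.0925]
force: [0.1, -0.1, -1.6]
gripper_force: 40.0
t 9.9 tcp [0.578  0.2523 0.0925] yaw -4.22 tilt [-0.001 -0.    -1.   ] F [ 0.1 -0.1 -1.6] open 0.0261 grip 40.0
turn units 0.006 shift mm after turn [-0.3 -0.  15. ]
```

Ball and pin tip entered freely. Continue over the shoulders.

```bash
python3 -m inch '[[0,0,0,3,0],[0,0,0,3,0],[0,0,0,2,0],[0,0,0,0,0],[0,0,0,0,0]]'|grep -E 'tcp|^force'; python3 -m inch '[[0,0,0,2,0],[0,0,0,2,0],[0,0,0,1.5,0],[0,0,0,0,0],[0,0,0,0,0]]'|grep -E 'tcp|^force'; python3 go.py 0.5783 0.2523 0.0775 -4.26
```

```text
tcp_pos: [0.5781, 0.2523, 0.0846]
force: [0.5, -0.6, -0.7]
tcp_pos: [0.5782, 0.2523, 0.0792]
force: [0.2, 0.0, -0.9]
t 10.73 tcp [0.5782 0.2523 0.0792] yaw -4.23 tilt [-0. -0. -1.] F [ 0.2  0.  -0.9] open 0.0259 grip 40.0
turn units 0.006 shift mm after turn [-0.1 -0.   1.7]
```

```bash
python3 -m inch '[[0,0,0,1,0],[0,0,0,1,0],[0,0,0,0,0],[0,0,0,0,0],[0,0,0,0,0]]'|grep -E 'tcp|^force';  python3 -m inch '[[0.4,0,0,0,0],[0.4,0,0,0,0],[0.4,0,0,0,0],[0.5,0,0,0,0],[0.5,0,0,0,0],[0.5,0,0,0,0],[0.5,0,0,0,0]]'; python3 save.py w9
```

```text
tcp_pos: [0.5784, 0.2525, 0.0777]
force: [-1.6, -0.2, 3.3]
clock: 11.73
tcp_pos: [0.5784, 0.2525, 0.0775]
tool_rot: [0.037, 0.999, 0.0, 0.0]
force: [0.2, 0.9, 2.0]
opening: 0.0439
gripper_force: 1.5
```

```bash
python3 -m inch '[[0.5,0,0,-10,0],[0.5,0,0,-20,0],[0.5,0,0,-25,0],[0.5,0,0,-25,0],[0.7,0,0,-25,0],[1,20,0,-20,0],[1,25,0,0,0],[1,25,0,0,0],[1,25,0,0,0],[1,0,0,0,0],[1,0,0,0,0],[1,0,0,0,0]]'; python3 save.py w10; python3 - <<'E'
from h import *; import pickle
s=pickle.load(open('w10.pkl','rb'));a=snap('scene');b=snap('side')
P=[[.5734,.178,.086],[.5846,.3284,.079],[.579,.2532,.103]]
for n,q in(('w10',s),('a',a),('b',b)): print(n,proj(q,P).round(1).tolist())
def cen(q,uv,h,sel):
    u,v=np.round(uv).astype(int);f=q['frame'][v-h:v+h,u-h:u+h].astype(int);m=sel(f);ys,xs=np.nonzero(m);return xs.mean()+u-h,ys.mean()+v-h,len(xs)
f=lambda q:q[:,:,0]-q[:,:,2]
for q,n in((a,'a'),(b,'b')):
    pass
cv2.imwrite('pics/a2.png',a['frame'][:,:,::-1]);cv2.imwrite('pics/b2.png',b['frame'][:,:,::-1])
# tab: wood coloured blob
for q,n,h in((a,'a',9),(b,'b',10),(s,'w',30)):
    uv=proj(q,[[.579,.2532,.09]])[0];u,v=np.round(uv).astype(int)
    fr=q['frame'][v-h:v+h,u-h:u+h].astype(int); m=((fr[:,:,0]-fr[:,:,2])>45)&(fr[:,:,1]-fr[:,:,2]>15)
    print(n,uv.round(1)); 
    if n!='w': print('\n'.join(''.join('#' if x else '.' for x in r) for r in m))
E
```

```text
clock: 12.78
tcp_pos: [0.4842, 0.2592, 0.2029]
tool_rot: [0.037, 0.999, 0.0, 0.0]
force: [0.1, -0.5, 0.3]
opening: 0.0878
gripper_force: 0.0
w10 [[194.8, 302.8], [355.5, 298.8], [276.0, 313.7]]
a [[282.6, 202.9], [248.2, 181.4], [264.2, 184.3]]
b [[281.9, 184.3], [252.2, 167.7], [266.1, 168.0]]
a [264.4 188.9]
..................
..................
........##........
.....#######......
....#########.....
.....#########....
.....#########....
.....########.....
.....#.####.......
.....#####........
......#...........
..................
..................
..................
.......#..........
..................
..................
#.................
b [266.3 172.9]
....................
....................
....................
.........####.......
.......########.....
.......#########....
.......#########....
.......#########....
.......#########....
.......#########....
.......#########....
........########....
........########....
........########....
........########....
..........######....
....................
....................
....................
....................
w [276.  305.5]
```

The tab sits where predicted, so the bar is seated. Now measure the cap from two wrist poses.

```bash
cat > cap.py <<'E'
from h import *
import sys
s=snap('wrist',sys.argv[1]); c=proj(s,[[.3735,.285,.02]])[0]; print('exp',c.round(1),np.round(s['xyz'],4))
m=(s['frame'].max(2)<int(sys.argv[2])).astype(np.uint8)
cs=cv2.findContours(m,cv2.RETR_EXTERNAL,cv2.CHAIN_APPROX_NONE)[0]
for k in cs:
    if cv2.contourArea(k)<150: continue
    (u,v),r=cv2.minEnclosingCircle(k); M=cv2.moments(k); g=(M['m10']/M['m00'],M['m01']/M['m00'])
    if np.hypot(g[0]-c[0],g[1]-c[1])<45: print(np.round([u,v,r],1),np.round(g,1),cv2.contourArea(k),cv2.boundingRect(k),plane(s,[g],.017).round(4),plane(s,[(u,v)],.017).round(4))
E
python3 -m inch '[[1,18,8,0,0],[1,18,8,0,0],[1,0,8,0,0],[1,0,0,0,0],[1,0,0,0,0],[1,0,0,0,0]]'|grep tcp; for t in 60 80 100; do python3 cap.py c1.png $t; done; python3 -m inch '[[1,15,0,20,0],[1,15,0,20,0],[1,0,0,0,0],[1,0,0,0,0],[1,0,0,0,0]]'|grep tcp;  for t in 60 80 100; do python3 cap.py c2.png $t; done
```

```text
tcp_pos: [0.4505, 0.2853, 0.2022]
exp [268.8 109.6] [0.3711 0.2923 0.3635]
exp [268.9 109.7] [0.371  0.2923 0.3635]
[267.  101.   14.6] [265.9  96.2] 157.0 (253, 91, 29, 15) [[0.3607 0.283  0.017 ]] [[0.3652 0.2837 0.017 ]]
exp [268.9 109.9] [0.3709 0.2923 0.3636]
[267.8 108.1  17.3] [268.2 108.1] 865.0 (252, 91, 33, 35) [[0.3718 0.2843 0.017 ]] [[0.3718 0.284  0.017 ]]
tcp_pos: [0.4207, 0.2882, 0.1633]
exp [267.1 145. ] [0.3412 0.2951 0.3245]
exp [266.8 144.6] [0.3414 0.2952 0.3247]
exp [266.8 144.6] [0.3413 0.2952 0.3247]
[266.5 142.5  19.8] [266. 142.] 1070.5 (248, 123, 37, 40) [[0.3715 0.2844 0.017 ]] [[0.3719 0.2848 0.017 ]]
```

```bash
python3 go.py 0.372 0.2835 0.014 -4.26
```

```text
t 14.15 tcp [0.4208 0.2884 0.1634] yaw -4.28 tilt [ 0.002  0.001 -1.   ] F [ 0.4  0.1 -0.1] open 0.0877 grip 0.0
turn units -0.003 shift mm after turn [ 48.3  -8.5 149.4]
```

```bash
python3 -m inch '[[1,12,-2.5,0,0],[1,12,-2,5,0],[1,12,-2,10,0],[1,12.3,-2,15,0],[1,0,0,20,0],[1,0,0,20,0],[1,0,0,20,0],[1,0,0,15,0],[1,0,0,15,0],[1,0,0,0,0],[1,0,0,0,0],[1,0,0,0,0]]'|grep tcp;python3 go.py 0.372 0.2835 0.014 -4.26
```

```text
tcp_pos: [0.3708, 0.2836, 0.0432]
t 15.15 tcp [0.3708 0.2836 0.0432] yaw -4.23 tilt [ 0.001  0.001 -1.   ] F [0.8 0.2 0.4] open 0.0881 grip 0.0
turn units 0.005 shift mm after turn [-1.2  0.  29.2]
```

```bash
python3 -m inch '[[1,-1.2,0,10,0],[1,0,0,10,0],[1,0,0,9,0],[1,0,0,0,0],[1,0,0,0,0],[0,0,0,0,0],[0,0,0,0,0],[0,0,0,0,0],[0,0,0,0,0],[0,0,0,0,0],[0,0,0,0,0],[0,0,0,0,0]]' 50|grep -E 'tcp|force|open'; python3 -m inch '[[0,0,0,0,0],[0,0,0,0,0],[0,0,0,0,0]]'|grep -E 'tcp|force|open';python3 go.py 0.372 0.2835 0.014 -4.26
```

```text
tcp_pos: [0.3719, 0.2833, 0.0135]
force: [0.4, -0.3, -0.6]
opening: 0.0446
gripper_force: 0.0
tcp_pos: [0.3718, 0.2832, 0.0134]
force: [0.2, 0.3, 0.5]
opening: 0.0282
gripper_force: 50.0
t 16.4 tcp [0.3718 0.2832 0.0134] yaw -4.22 tilt [ 0.  0. -1.] F [0.2 0.3 0.5] open 0.0282 grip 50.0
turn units 0.006 shift mm after turn [-0.2  0.3 -0.6]
```

```bash
python3 -m inch '[[0,0,0,-10,0],[0,0,0,-20,0],[0,0,0,-25,0],[0,0,0,-30,0],[0,0,0,-30,0],[0,0,0,-25,0],[0,0,0,-5,0],[0,0,0,0,0],[0,0,0,0,0],[0,0,0,0,0]]'|grep -E 'tcp|force|open'; python3 go.py 0.5732 0.177 0.14 -4.26
```

```text
tcp_pos: [0.3711, 0.2826, 0.1573]
force: [1.0, -0.1, -1.0]
opening: 0.0281
gripper_force: 50.0
t 17.23 tcp [0.3711 0.2826 0.1573] yaw -4.22 tilt [-0.001 -0.001 -1.   ] F [ 1.  -0.1 -1. ] open 0.0281 grip 50.0
turn units 0.007 shift mm after turn [-209.4  -90.3   17.3]
```

```bash
python3 -m inch '[[0,-15,-8,0,0],[0,-25,-11,0,0],[0,-25,-11,0,0],[0,-25,-11,0,0],[0,-25,-11,0,0],[0,-25,-11,0,0],[0,-25,-11,0,0],[0,-25,-9,0,0],[0,-19.4,-7.3,0,0],[0,0,0,0,0],[0,0,0,0,0],[0,0,0,0,0]]'|grep -E 'tcp|force|open'; python3 -m inch '[[0,0,0,8,0],[0,0,0,8,0],[0,0,0,0,0],[0,0,0,0,0],[0,0,0,0,0]]'>/dev/null; python3 go.py 0.5732 0.177 0.118 -4.26
python3 save.py w11; python3 - <<'E'
from h import *;import pickle
s=pickle.load(open('w11.pkl','rb'));o=robot.observe();p=np.array(o['tcp_pos'])
b=snap('side');a=snap('scene')
# cap silhouette in static cams versus predicted
for n,q,in(('a',a),('b',b)):
    c=proj(q,[p+[.0002,.001,.01]])[0];st=proj(q,[[.5734,.178,.086]])[0];u,v=np.round(c).astype(int)
    m=(q['frame'][v-16:v+30,u-16:u+16].max(2)<80)
    print(n,'cap mid',c.round(1),'ball',st.round(1));print('\n'.join(''.join('#' if x else '.' for x in r) for r in m[:32]))
E
```

```text
tcp_pos: [0.5726, 0.1779, 0.1567]
force: [0.1, 0.4, 0.1]
opening: 0.0285
gripper_force: 50.0
t 18.65 tcp [0.5737 0.178  0.1423] yaw -4.2 tilt [-0. -0. -1.] F [ 0.4 -0.1 -1.1] open 0.0284 grip 50.0
turn units 0.01 shift mm after turn [ 0.5 -1.  24.3]
a cap mid [282.6 177.4] ball [282.6 202.9]
.....##########..###############
......#########..###############
......#########..###############
......#########..#############..
......#####################.....
......####################......
......####################......
......####################......
......#########.##########......
......###################.......
......####################......
.......##################.......
......###################.......
......###################.......
......###################.......
......###################.......
......###################.......
......###################.......
......###################.......
........#################.......
.........################.......
.........########.#######.......
.........########.#######.......
.........########.#####.........
.........######
[... 647 characters left out ...]
#......
.........#########....#.##......
.........#########...##.##......
.........#########..##.###......
.........##########...#..#......
.........#########......###.....
.........##########......#......
.........#########......##......
..........#######.........#.....
...........######.........#.....
...........######.........#.....
...........######.........#.....
...#.......######.....###.......
...........######..######.......
...........##############.......
............############........
..............#######...........
................................
................................
................................
................................
................................
```

Aligned in both fixed views. Correct by (0.5,-1), then lower.

```bash
python3 -m inch '[[0,0.5,-1,8,0],[0,0,0,8,0],[0,0,0,6,0],[0,0,0,0,0],[0,0,0,0,0],[0,0,0,0,0]]'|grep -E 'tcp|^force'; python3 go.py 0.5732 0.177 0.1024 -4.26; python3 -m inch '[[0,0,0,4,0],[0,0,0,4,0],[0,0,0,4,0],[0,0,0,3,0],[0,0,0,0,0],[0,0,0,0,0]]' 60|grep -E 'tcp|force|open'; python3 go.py 0.5732 0.177 0.0874 -4.26
```

```text
tcp_pos: [0.5735, 0.1767, 0.1202]
force: [-0.5, -0.3, -0.3]
t 19.3 tcp [0.5735 0.1767 0.1202] yaw -4.23 tilt [-0. -0. -1.] F [-0.5 -0.3 -0.3] open 0.0286 grip 50.0
turn units 0.005 shift mm after turn [ 0.3  0.3 17.8]
tcp_pos: [0.5733, 0.1767, 0.1051]
force: [0.4, -0.0, -0.7]
opening: 0.0285
gripper_force: 60.0
t 19.8 tcp [0.5733 0.1767 0.1051] yaw -4.23 tilt [-0. -0. -1.] F [ 0.4 -0.  -0.7] open 0.0285 grip 60.0
turn units 0.006 shift mm after turn [ 0.1  0.3 17.7]
```

```bash
python3 -m inch '[[0,0,0.2,3,0],[0,0,0,2,0],[0,0,0,2,0],[0,0,0,0,0],[0,0,0,0,0]]'|grep -E 'tcp|^force'; python3 -m inch '[[0,0,0,1.5,0],[0,0,0,1.5,0],[0,0,0,1.5,0],[0,0,0,0,0]]'|grep -E 'tcp|^force|open'; python3 -m inch '[[0,0,0,1.5,0],[0,0,0,1.5,0],[0,0,0,1.5,0],[0,0,0,0,0]]'|grep -E 'tcp|force|open'
```

```text
tcp_pos: [0.5736, 0.1773, 0.0989]
force: [-1.8, 0.9, 5.2]
tcp_pos: [0.5731, 0.1771, 0.0932]
force: [0.3, 1.1, -3.7]
opening: 0.0282
tcp_pos: [0.5731, 0.1771, 0.0886]
force: [0.5, 1.3, -4.5]
opening: 0.0282
gripper_force: 60.0
```

It clicked and the jaws are now drawing the cap down. Keep pressing to seat it.

```bash
python3 -m inch '[[0,0,0,1,0],[0,0,0,1,0],[0,0,0,0,0]]'|grep -E 'tcp|^force|open'; python3 -m inch '[[0,0,0,1,0],[0,0,0,1,0],[0,0,0,0,0],[0,0,0,0,0]]'|grep -E 'tcp|force|open'
```

```text
tcp_pos: [0.5736, 0.1769, 0.0876]
force: [-0.3, -0.3, -0.2]
opening: 0.0283
tcp_pos: [0.5738, 0.1769, 0.0873]
force: [-5.3, -1.3, 14.4]
opening: 0.0284
gripper_force: 60.0
```

```bash
python3 -m inch '[[0,0,0,0.7,0],[0,0,0,0,0],[0,0,0,0,0],[0,0,0,0,0],[0,0,0,0,0],[0,0,0,0,0],[0,0,0,0,0],[0,0,0,0,0]]'|grep -E 'tcp|force|open';python3 go.py 0.5732 0.177 0.0874 -4.26; python3 - <<'E'
from h import *
for n in('scene','side'):
    q=snap(n,n+'_end.png')
    for k,P in(('tab',[.579,.2532,.09]),('cap',[.5734,.178,.09])):
        u,v=np.round(proj(q,[P])[0]).astype(int);f=q['frame'][v-11:v+13,u-13:u+13].astype(int)
        m=((f[:,:,0]-f[:,:,2])>45) if k=='tab' else f.max(2)<80
        ys,xs=np.nonzero(m);print(n,k,(u,v),len(xs),(xs.mean()+u-13).round(1),(ys.mean()+v-11).round(1),'cap bottom row',ys.max()+v-11, 'pred',proj(q,[[.5734-.01,.178-.014,.074]])[0].round(1))
    j=q['frame'].astype(int);print(n,'red px shift')
o=robot.observe();print(o['force'],o['gripper_force'])
E
```

```text
tcp_pos: [0.5738, 0.1769, 0.0873]
force: [-7.8, -2.4, 18.9]
opening: 0.0284
gripper_force: 60.0
t 22.13 tcp [0.5738 0.1769 0.0873] yaw -4.25 tilt [ 0.001  0.001 -1.   ] F [-7.8 -2.4 18.9] open 0.0284 grip 60.0
turn units 0.002 shift mm after turn [ 0.7  0.1 -0.1]
scene tab (np.int64(264), np.int64(189)) 51 261.1 187.6 cap bottom row 198 pred [283.3 211. ]
scene cap (np.int64(283), np.int64(201)) 316 282.7 198.5 cap bottom row 210 pred [283.3 211. ]
scene red px shift
side tab (np.int64(266), np.int64(173)) 105 267.0 172.8 cap bottom row 185 pred [282.  191.9]
side cap (np.int64(282), np.int64(183)) 178 281.2 180.8 cap bottom row 190 pred [282.  191.9]
side red px shift
[-7.21381884 -0.19635516 19.14157661] 60.007391441613436
```

The cap is seated and carries a steady 19 N, with no slip in the grip.

```bash
python3 -c "
from plant import workorder;print(workorder.close_job())"
```

```text
the job is handed in; nothing more can be done
None
```

I laid the guard bar over the pin and stud and clicked the snap cap down onto it. I handed the job in at about 22 s with the hand still pressing at about 19 N. The hand-in gave no verdict, and I did not re-measure the jars or the shaker at the end.

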